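# Push a flanged rib home in the drilling fixture

### The job

Push the aluminium rib along the bench until it sits fully home in the corner of the drilling fixture: its long side with the red corner flush along the steel fence, and its red-marked end against the blue end stop. Push it only from outside its flanges with the fingers; never grip it, reach inside it, tip it or lift it off the bench. Leave the jar, the copper fastener and the pliers where they are, and move clear when it is home.

Things in the scene. Friction and masses are not known exactly. Their poses are not given: they have to be found in the camera images.
- stop: Blue end stop, fixed on the fence. Origin on the bench at the corner where stop face and fence face meet. +x points away from the robot, into the fence; +y along the fence towards the stop. Stop face: plane y=0; its body spans x -71 to +14 mm, y 0 to 28 mm, 38 mm high, black knob to 55 mm. The rib starts at x<0, y<0 in this frame, up to about 0.4 rad askew.
- fence: Dark steel angle fixed to the bench, 440 mm long (y), 28 mm high. Origin on the bench in the middle of its working face, the upright plane x=0 (the same plane as x=0 of the stop, axes parallel to the stop's); its foot reaches 50 mm behind the face.
- rib: Aluminium pan, open on top, 3 mm flanges all round: 60 (x) by 150 (y) by 25 mm high, about 0.25 kg, loose on the bench. Origin at the centre of its underside. Red-painted corner at +x, +y; the +x long side belongs on the fence, the +y end on the stop. Home, its axes are parallel to the stop's and its origin is at x=-30, y=-75 mm in the stop's frame.
- rib_red (a point): Bottom outer corner of the rib at its red mark, 30 mm (x) and 75 mm (y) from the rib's origin.
- rib_far (a point): Bottom outer corner at the other end of the rib's fence-side long flange, 30 mm (x) and -75 mm (y) from the rib's origin.
- jar: Bystander: jar with a yellow cap, 54 mm across, 68 mm high, standing loose; origin at the centre of its underside.
- cleco: Bystander: copper sheet fastener standing loose on its round 40 mm foot, 66 mm high; origin at the centre of its underside.
- pliers: Bystander: pliers with red handles lying loose along their x axis (jaws at +x), about 195 mm long (x -82 to +113 mm), 58 mm wide, 14 mm high; origin on the bench, in the middle of the width.
There are look-alikes about, which are no part of the job. Several things look just like the rib: the one meant starts nearest to the robot's base. Several things have the shape of the stop; the one meant has the colours described above.

How it is judged:
By the outcome, as a careful person would: the job done as asked, in the order asked, and still so for the second after the job is handed in, with the robot touching nothing.
It also fails if it takes over 64 s, if anything falls off the work surface, if the arm or the gripper's body presses on something with over 40 N, if the wrist force passes 120 N, or if a joint passes its speed limit or range.

### The arm

A 6-joint arm with a two-finger parallel gripper is mounted at the origin on the work surface. World frame = base frame: x ahead of the robot, y to its left, z up, the work surface at z = 0. Lengths are in mm, angles in rad, forces in N, time in s.
With the tool pointing down it reaches from about 300 to 775 mm from the base axis. Payload 14.6 kg.
Tool frame: the origin (TCP) lies on the front face of the gripper's body, between the roots of the fingers; the fingertips stand 97 mm ahead of it and the grasp point (between the pads) lies 78 mm ahead of it; z points along the fingers, y is the direction in which the jaws open and shut (so a half turn about z gives the same grasp; the last joint's range is limited). The gripper opens to 94 mm and grips with 3 to 60 N. Pads are 16 mm wide; open, the fingers measure 119 mm over their backs; the gripper's body (75 mm by 177 mm) begins 78 mm behind the grasp point.
Start: joints at [-1.282, 0.3, 1.521, -0, 1.321, -0.067], TCP at [191.58, -515.545, 302.646] pointing down, gripper open.
Joint ranges: [-3.03, 3.03], [-0.79, 2.21], [0.23, 2.52], [-1.04, 4.18], [0, 3.07], [-2.55, 2.55]. Speed limits (rad/s): [2.22, 2.22, 2.57, 3.14, 3.14, 3.14].

### API

Orientations are given as [roll, pitch, yaw] about the fixed x, y, z axes, in that order (R = Rz(yaw) Ry(pitch) Rx(roll)).
In Python, from cell import manip, eyes, finder gives the robot as it stands.
- The arm moves only by the tool drive_tool, never from a script. Its argument "rows" is a list of rows, each an object with "offset": the shift along the tool's x, y, z in mm, a list of three; "spin": the turn about the tool's z in degrees; "jaw": the finger opening in mm, from 0 to 94. In form: [{"offset": [dx, dy, dz], "spin": spin, "jaw": jaw}, ...]. A call has 1 to 20 rows; each row shifts and turns the commanded pose from where the row before left it, along the tool's axes as they then stand; what a row does not reach is not made up. A row lasts 1/10 s, in which the tool goes at most 50 mm and 8.59 degrees, less where a joint would pass 70% of its speed; a pose out of reach is approached as far as the arm can. A call is refused whole if a number of a shift passes 50 or a number of a turn 8.59, either way. A call with a gripper value outside its range is refused whole. The fingers move at their own pace and stop on an object; "force" is the grip in N (left out, the last holds). Time passes only in rows, so rows that do not move let the fingers close. It gives the time, the measured TCP pose, the force and the opening at its end, in the units of the state.
- manip.read_state(): the state, without advancing time (a new reading comes with each control period).
- eyes.camera(name): name is "scene" or "top" or "wrist"; returns a dict with "color" (400x640x3 uint8, blue, green, red), "depth" (400x640 float32, mm along the optical axis (not along the pixel's ray), 0 where there is no reading), "vfov" (degrees; the focal length in pixels is half the picture's height over the tangent of half this angle, whatever the lens; pixels are square), "cx", "cy" (the principal point, pixels), "rvec" (rotation vector, rad) and "tvec" (3), from world to camera coordinates, as OpenCV has them. Camera axes: x right, y down, z forward; pixel columns grow to the right and rows downward; lengths in mm; the calibration is good to about 2 mm. A picture is of the moment at which its call begins.
- manip.sign_off(): hands the job in, once; it reports no verdict.
Trained networks look in the newest picture that a camera, given by its name, has taken for a name from the list of things; names that differ only in an ending like _2 or _b are one class to them, and where a whole thing is asked for, a point or a joint stands for the part that bears it (a point fixed in the world has none). Each returns a list of dicts, best first, with "p" (0 to 1); they miss things now and then, are a little off and sometimes report something else, mostly with a low value. They report only what shows in the picture. A call takes as long as a camera call. They do not tell look-alikes from the thing itself.
- finder.find_in(camera, target): "uv" ([column, row] in pixels, amid what is visible of it).
The state is a dict: "clock": time; "joints": joint angles; "qd": joint speeds; "effort": joint torques, N m; "eef_pos": TCP position; "eef_rot": TCP orientation; "wrist_force": force on the tool from outside, world axes, zero at the start; "moment": the same for the moment, N m; "finger_gap": finger opening in mm.
Only numpy, scipy, OpenCV 4.12 (cv2) and the standard library are available. Lean on these libraries where they do the work, as an engineer would, in place of code of your own. Each camera call takes 0.05 s, during which the arm holds its last target. There are 200 camera calls.

## Working session

There is one attempt and no reset: what is moved stays moved. The work goes in short steps, Python scripts to look and compute and a tool call to move; the robot and the scene stay as the last step left them, time stands still between calls to the robot, and variables do not carry over. Pictures are saved under pics/ and viewed, about 8 in all and at most 12, crops included, and the job is handed in when it is done.

Besides the shell and the picture viewer there is one more tool, called after "Call:" as a command line: name --argument value ..., lists and objects as JSON in quotes. drive_tool: Moves the arm, as the interface text tells. Its arguments: {"type":"object","properties":{"rows":{"type":"array","items":{"type":"object","properties":{"offset":{"type":"array","items":{"type":"number"}},"spin":{"type":"number"},"jaw":{"type":"number"}}}},"force":{"type":"number"}},"required":["rows"]}

```bash
ls; mkdir -p pics
cat > h.py <<'E'
import numpy as np, cv2
from cell import manip, eyes, finder
def cam(n):
    c=eyes.camera(n); h=c["color"].shape[0]
    f=h/2/np.tan(np.radians(c["vfov"])/2)
    c["K"]=np.array([[f,0,c["cx"]],[0,f,c["cy"]],[0,0,1]]); c["R"]=cv2.Rodrigues(np.array(c["rvec"],float))[0]; c["t"]=np.array(c["tvec"],float).ravel()
    return c
def cloud(c):
    d=c["depth"]; v,u=np.indices(d.shape); K=c["K"]
    P=np.stack([(u-K[0,2])/K[0,0]*d,(v-K[1,2])/K[1,1]*d,d],-1)
    W=(P-c["t"])@c["R"]; W[d<=0]=np.nan
    return W
def onplane(c,uv,z):
    r=c["R"].T@np.linalg.solve(c["K"],[uv[0],uv[1],1]); o=-c["R"].T@c["t"]
    return o+r*(z-o[2])/r[2]
def proj(c,P):
    q=c["K"]@(c["R"]@np.asarray(P,float)+c["t"]); return q[:2]/q[2]
E
python3 - <<'E'
from h import *
print(manip.read_state())
for n in("scene","top"):
    c=cam(n); cv2.imwrite(f"pics/{n}0.png",c["color"]); print(n,c["vfov"],c["cx"],c["cy"],-c["R"].T@c["t"],c["R"][2])
    for t in("rib","stop","jar","cleco","pliers","fence","rib_red","rib_far"):
        print(t,[(np.round(x["uv"]).tolist(),round(x["p"],2),np.round(onplane(c,x["uv"],10)[:2]).tolist()) for x in finder.find_in(n,t)])
E
```

```text
pics
{'clock': 0.0, 'joints': array([-1.28161714e+00,  3.00466980e-01,  1.52159981e+00, -2.54973244e-05,
        1.32067882e+00, -6.65842465e-02]), 'qd': array([-0.00054783,  0.00106291,  0.00166753, -0.00100197,  0.00185231,
        0.00138248]), 'effort': array([ 1.71175066e-04, -5.31809986e+01, -3.52742887e+01,  7.08244415e-02,
        2.43518804e-02, -6.75940259e-05]), 'eef_pos': array([ 191.52576573, -515.41129599,  302.0806006 ]), 'eef_rot': array([-3.14044061e+00, -5.20697167e-05,  3.55769733e-01]), 'wrist_force': array([-0.53397817,  0.93846272, -0.02216336]), 'moment': array([ 0.00335357,  0.03043782, -0.0143188 ]), 'finger_gap': 93.99862757696486}
scene 43.07321043241083 314.5462091090398 196.7546623438046 [1168.88993437  601.8067204  1052.93357604] [-0.44368736 -0.47955396 -0.7570796 ]
rib [([321.0, 209.0], 0.75, [574.0, -15.0]), ([239.0, 118.0], 0.73, [513.0, -458.0]), ([400.0, 336.0], 0.58, [690.0, 366.0])]
stop [([344.0, 259.0], 0.69, [639.0, 138.0]), ([400.0, 193.0], 0.63, [376.0, 87.0])]
jar [([406.0, 237.0], 0.8, [477.0, 198.0])]
cleco [([398.0, 274.0], 0.69, [573.0,
[... 540 characters left out ...]
, -19.0]), ([189.0, 172.0], 0.8, [695.0, 370.0]), ([453.0, 226.0], 0.67, [506.0, -460.0])]
stop [([258.0, 181.0], 0.83, [662.0, 151.0]), ([274.0, 264.0], 0.6, [401.0, 108.0]), ([313.0, 203.0], 0.19, [589.0, -21.0])]
jar [([236.0, 238.0], 0.64, [485.0, 226.0])]
cleco [([228.0, 206.0], 0.7, [584.0, 246.0])]
pliers [([387.0, 186.0], 0.8, [638.0, -256.0]), ([312.0, 202.0], 0.23, [590.0, -19.0])]
fence [([302.0, 161.0], 0.93, [721.0, 11.0])]
rib_red [([313.0, 203.0], 0.76, [587.0, -20.0]), ([453.0, 227.0], 0.68, [502.0, -460.0]), ([186.0, 172.0], 0.67, [698.0, 380.0])]
rib_far [([186.0, 177.0], 0.96, [681.0, 377.0]), ([455.0, 226.0], 0.65, [505.0, -466.0]), ([315.0, 206.0], 0.61, [580.0, -26.0])]
```

Run:
```python
import cv2
a=cv2.imread("pics/top0.png"); cv2.imwrite("pics/top0c.png",cv2.resize(a[110:300,160:480],None,fx=2.5,fy=2.5,interpolation=cv2.INTER_CUBIC))
```

```text
(no output)
```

View pics/top0c.png

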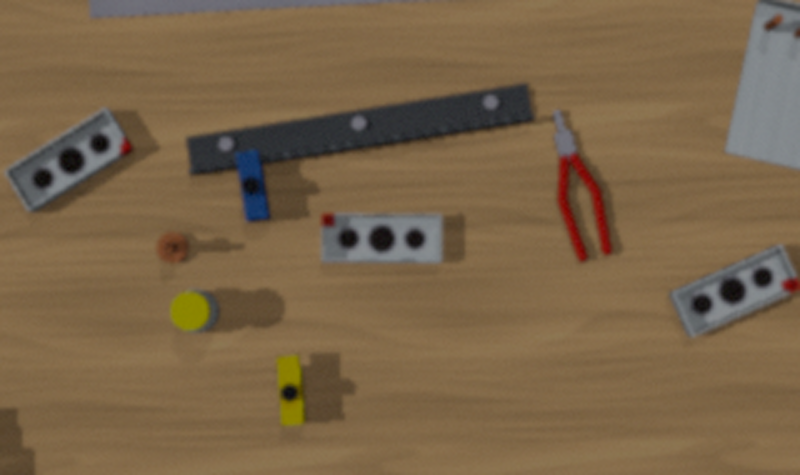

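View pics/scene0.png

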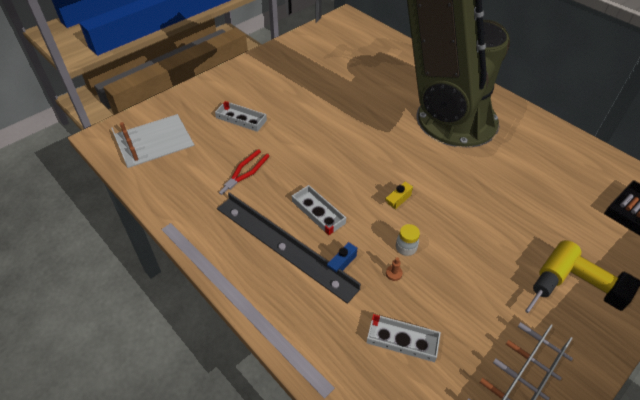

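Top crop: candidates for the rib are at full-image px (313,204), (189,172) and (453,226). The middle one, crop (382,238), is nearest to the base with its red corner at crop (328,220). The blue stop is at crop (252,185), with a yellow look-alike at (290,392). In the scene view the jar is at (408,240), the cleco at (396,270) and the pliers at (245,170). I'll go over it with the wrist camera for the close check.

Call:
drive_tool --rows '[{"offset": [31,-24,0]},{"offset": [31,-24,0]},{"offset": [31,-24,0]},{"offset": [31,-24,0]},{"offset": [31,-24,0]},{"offset": [31,-24,0]},{"offset": [31,-24,0]},{"offset": [31,-24,0]},{"offset": [31,-24,0]},{"offset": [31,-24,0]},{"offset": [31,-24,0]},{"offset": [31,-24,0]},{"offset": [31,-24,0],"spin": 4},{"offset": [31,-24,0],"spin": 4},{"offset": [31,-24,0],"spin": 4},{"offset": [0,0,0]},{"offset": [0,0,0]}]'

```text
validation failed for argument at $.ro...
```

Run:
```python
from h import *
c=cam("wrist"); cv2.imwrite("pics/w1.png",c["color"]); print(c["vfov"],-c["R"].T@c["t"],c["R"][2])
np.save("w1.npy",cloud(c)); s=manip.read_state(); print(s["clock"],s["eef_pos"],s["eef_rot"])
```

```text
71.47420125528971 [ 259.27399786 -490.54158418  384.5203309 ] [-0.23338025 -0.08644157 -0.96853576]
0.95 [ 191.57723167 -515.52863333  302.62674283] [-3.14153156e+00  2.72437298e-05  3.55789343e-01]
```

View pics/w1.png

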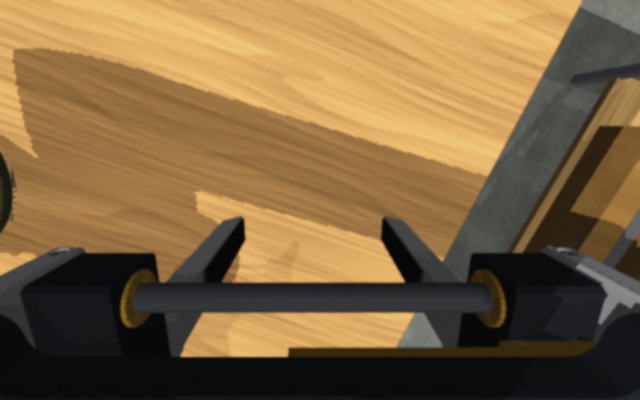

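The wrist view shows only bare bench and the fingers, because the move was refused. The rows need all their fields.

Call:
drive_tool --rows '[{"offset": [31,-24,0],"spin": 0,"jaw": 94},{"offset": [31,-24,0],"spin": 0,"jaw": 94},{"offset": [31,-24,0],"spin": 0,"jaw": 94},{"offset": [31,-24,0],"spin": 0,"jaw": 94},{"offset": [31,-24,0],"spin": 0,"jaw": 94},{"offset": [31,-24,0],"spin": 0,"jaw": 94},{"offset": [31,-24,0],"spin": 0,"jaw": 94},{"offset": [31,-24,0],"spin": 0,"jaw": 94},{"offset": [31,-24,0],"spin": 0,"jaw": 94},{"offset": [31,-24,0],"spin": 0,"jaw": 94},{"offset": [31,-24,0],"spin": 0,"jaw": 94},{"offset": [31,-24,0],"spin": 0,"jaw": 94},{"offset": [31,-24,0],"spin": 4,"jaw": 94},{"offset": [31,-24,0],"spin": 4,"jaw": 94},{"offset": [0,0,0],"spin": 4,"jaw": 94},{"offset": [0,0,0],"spin": 0,"jaw": 94},{"offset": [0,0,0],"spin": 0,"jaw": 94}]'

```text
clock: 2.65
eef_pos: [483.4, -51.2, 302.6]
eef_rot: [3.142, 0.0, 0.148]
wrist_force: [0.2, -0.8, 0.4]
finger_gap: 93.9
```

Run:
```python
from h import *
c=cam("wrist"); cv2.imwrite("pics/w2.png",c["color"]); print(-c["R"].T@c["t"],c["R"][2])
np.save("w2.npy",cloud(c)); s=manip.read_state(); print(s["clock"],s["eef_pos"],s["eef_rot"])
```

```text
[554.86471303 -40.62333952 384.49865737] [-0.24628738 -0.0366234  -0.96850465]
2.7 [483.39320388 -51.41195311 302.73621915] [ 3.14151577e+00 -1.10647586e-04  1.47529365e-01]
```

View pics/w2.png

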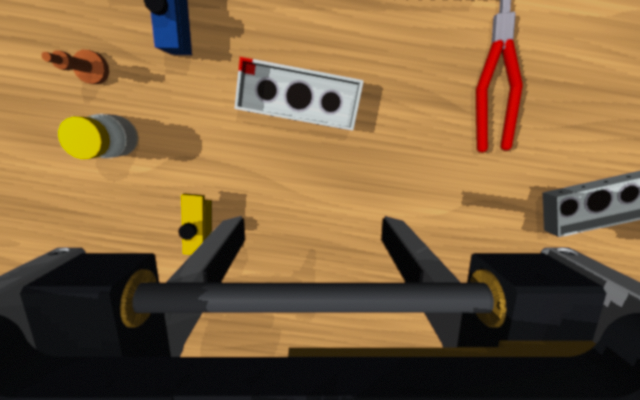

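The chosen rib is at wrist px (299,96), with its red corner at (246,65). The blue stop is at (172,25), the yellow decoy at (192,225), the jar at (85,137), the cleco at (80,65) and the pliers at (500,90). Next I measure poses from depth.

```bash
cat > pose.py <<'E'
from h import *
def rect(P):
    (cx,cy),(w,h),a=cv2.minAreaRect(P.astype(np.float32)); a=np.radians(a)
    if w>h: a-=np.pi/2; w,h=h,w
    a=(a+np.pi/2)%np.pi-np.pi/2
    return np.round([cx,cy,w,h],1),round(a,3)
def sel(W,x0,x1,y0,y1,z0,z1):
    P=W.reshape(-1,3); P=P[np.isfinite(P[:,0])]
    return P[(P[:,0]>x0)&(P[:,0]<x1)&(P[:,1]>y0)&(P[:,1]<y1)&(P[:,2]>z0)&(P[:,2]<z1)]
E
python3 - <<'E'
from pose import *
W=np.load("w2.npy")
P=sel(W,530,660,-120,75,15,30); print("rib wrist",len(P),rect(P[:,:2]),np.percentile(P[:,2],[5,50,95]))
for n in("top","scene"):
    W=cloud(cam(n)); np.save(n+".npy",W)
    P=sel(W,530,660,-120,75,15,30); print(n,"rib",len(P),rect(P[:,:2]),P[:,2].max())
    b=sel(W,550,650,-200,-130,-10,10); print("bench z",np.median(b[:,2]))
    F=sel(W,640,740,-210,240,22,31); print("fence",len(F))
    # face line: minimum x per y bin
    ys=np.arange(-180,80,10); pts=[]
    for y in ys:
        q=F[(F[:,1]>=y)&(F[:,1]<y+10)]
        if len(q)>1: pts.append([np.percentile(q[:,0],10),y+5,len(q)])
    pts=np.array(pts); 
    if len(pts): print(np.round(pts[:,0]).tolist()); k=np.polyfit(pts[:,1],pts[:,0],1); print("line x=",k,"yaw",-np.arctan(k[0]), "res",np.std(pts[:,0]-np.polyval(k,pts[:,1])))
    S=sel(W,560,720,80,200,33,43); print("stop",len(S),rect(S[:,:2]) if len(S) else 0)
E
```

```text
rib wrist 1174 (array([582.7, -17.4,  60.3, 150.5]), np.float64(-0.031)) [17.05438487 24.63915655 26.22543219]
top rib 187 (array([583. , -17.1,  60.1, 150.5]), np.float64(-0.025)) 29.70082645098873
bench z -0.6645520701036322
fence 228
[723.0, 722.0, 721.0, 718.0, 717.0, 716.0, 714.0, 714.0, 714.0, 709.0, 709.0, 706.0, 706.0, 704.0, 703.0, 701.0, 702.0, 699.0, 698.0, 697.0, 695.0, 693.0, 693.0, 690.0, 690.0]
line x= [-1.36663026e-01  6.99873351e+02] yaw 0.13582162622306698 res 0.8725894946030498
stop 181 (array([651.7, 142. ,  28.2,  84.4]), np.float64(-1.436))
scene rib 412 (array([582.8, -18.3,  63.9, 153. ]), np.float64(-0.034)) 29.752745404885154
bench z 1.1745014046102515
fence 458
[721.0, 722.0, 720.0, 719.0, 717.0, 717.0, 715.0, 713.0, 712.0, 710.0, 711.0, 708.0, 706.0, 706.0, 704.0, 702.0, 703.0, 699.0, 698.0, 697.0, 695.0, 695.0, 694.0, 690.0, 690.0, 689.0]
line x= [-1.34490707e-01  6.99142054e+02] yaw 0.13368851707581325 res 0.7974429113882265
stop 302 (array([650.9, 133.2,  81.6,  87.8]), np.float64(1.517))
```

Call:
drive_tool --rows '[{"offset": [17,-10,40],"spin": 0.7,"jaw": 94},{"offset": [16,-10,45],"spin": 0,"jaw": 94},{"offset": [0,0,45],"spin": 0,"jaw": 94},{"offset": [0,0,40],"spin": 0,"jaw": 94},{"offset": [0,0,20],"spin": 0,"jaw": 94},{"offset": [0,0,9.5],"spin": 0,"jaw": 94},{"offset": [0,0,0],"spin": 0,"jaw": 94},{"offset": [8,0,0],"spin": 0,"jaw": 94},{"offset": [8,0,0],"spin": 0,"jaw": 94},{"offset": [8,0,0],"spin": 0,"jaw": 94},{"offset": [8,0,0],"spin": 0,"jaw": 94},{"offset": [8,0,0],"spin": 0,"jaw": 94},{"offset": [0,0,0],"spin": 0,"jaw": 94}]'

```text
clock: 4.1
eef_pos: [554.1, -21.0, 103.2]
eef_rot: [3.141, -0.001, 0.134]
wrist_force: [0.9, -0.6, 0.6]
finger_gap: 94.0
```

```bash
cat > look.py <<'E'
from pose import *
import sys
O=np.array([681.8,131.9]); a=.135; U=np.array([[np.cos(a),np.sin(a)],[-np.sin(a),np.cos(a)]])
s=manip.read_state(); print("clock",s["clock"],"tcp",np.round(s["eef_pos"],1),np.round(s["eef_rot"],3),"in stop frame",np.round(U@(s["eef_pos"][:2]-O),1),"F",np.round(s["wrist_force"],1))
for n in sys.argv[1:]:
    c=cam(n); W=cloud(c); cv2.imwrite(f"pics/{n}_{s['clock']:.2f}.png",c["color"])
    P=W.reshape(-1,3); P=P[np.isfinite(P[:,0])]; Q=(P[:,:2]-O)@U.T
    m=(P[:,2]>15)&(P[:,2]<28)&(Q[:,0]<-1.5)&(Q[:,0]>-175)&(Q[:,1]<-1)&(Q[:,1]>-260)
    col=c["color"].reshape(-1,3)[np.isfinite(W.reshape(-1,3)[:,0])].astype(int); m&=col.max(1)>70
    (cx,cy),sz,_=cv2.minAreaRect(Q[m].astype(np.float32)); r,an=rect(Q[m]); print(n,m.sum(),"rib in stop frame",r,an)
E
python3 look.py wrist top
```

```text
clock 4.1 tcp [554.1 -21.  103.2] [ 3.141e+00 -1.000e-03  1.340e-01] in stop frame [-147.1 -134.3] F [ 0.9 -0.6  0.6]
wrist 5616 rib in stop frame [-116.2 -130.3   79.   151.8] -0.002
top 60 rib in stop frame [ -88.  -130.1   27.2  149.6] 0.035
```

Call:
drive_tool --rows '[{"offset": [8,0,0],"spin": 0,"jaw": 94},{"offset": [8,0,0],"spin": 0,"jaw": 94},{"offset": [8,0,0],"spin": 0,"jaw": 94},{"offset": [8,0,0],"spin": 0,"jaw": 94},{"offset": [8,0,0],"spin": 0,"jaw": 94},{"offset": [8,0,0],"spin": 0,"jaw": 94},{"offset": [8,0,0],"spin": 0,"jaw": 94},{"offset": [8,0,0],"spin": 0,"jaw": 94},{"offset": [7,0,0],"spin": 0,"jaw": 94},{"offset": [0,0,0],"spin": 0,"jaw": 94}]'

```text
clock: 5.2
eef_pos: [624.3, -11.5, 103.1]
eef_rot: [3.142, -0.001, 0.134]
wrist_force: [-0.3, 0.5, -0.8]
finger_gap: 94.1
```

```bash
python3 look.py wrist top
```

```text
clock 5.2 tcp [624.3 -11.5 103.1] [ 3.142e+00 -1.000e-03  1.340e-01] in stop frame [ -76.3 -134.4] F [-0.3  0.5 -0.8]
wrist 6064 rib in stop frame [ -45.1 -130.8   78.6  150.9] -0.0
top 38 rib in stop frame [ -36.  -130.2   59.9  149.9] -0.001
```

Call:
drive_tool --rows '[{"offset": [-15,0,0],"spin": 0,"jaw": 94},{"offset": [0,0,-40],"spin": 0,"jaw": 94},{"offset": [0,0,-30],"spin": -7.5,"jaw": 20},{"offset": [0,0,0],"spin": -7.5,"jaw": 20},{"offset": [0,0,0],"spin": -7.5,"jaw": 20},{"offset": [0,0,0],"spin": -7.5,"jaw": 20},{"offset": [0,0,0],"spin": -7.5,"jaw": 20},{"offset": [0,0,0],"spin": -7.5,"jaw": 20},{"offset": [0,0,0],"spin": -7.5,"jaw": 20},{"offset": [0,0,0],"spin": -7.5,"jaw": 20},{"offset": [0,0,0],"spin": -7.5,"jaw": 20},{"offset": [0,0,0],"spin": -7.5,"jaw": 20},{"offset": [0,0,0],"spin": -7.5,"jaw": 20},{"offset": [0,0,0],"spin": -7.5,"jaw": 20},{"offset": [-30,19,0],"spin": 0,"jaw": 20},{"offset": [-34,19,0],"spin": 0,"jaw": 20},{"offset": [-34,19,0],"spin": 0,"jaw": 20},{"offset": [0,0,0],"spin": 0,"jaw": 20}]'

```text
clock: 7.1
eef_pos: [679.3, -106.8, 172.6]
eef_rot: [3.141, 0.001, 1.702]
wrist_force: [-0.0, 0.9, -0.8]
finger_gap: 19.9
```

```bash
python3 look.py top wrist
```

```text
clock 7.1 tcp [ 679.3 -106.8  172.6] [3.141e+00 1.000e-03 1.702e+00] in stop frame [ -34.6 -236.1] F [-0.   0.9 -0.8]
top 113 rib in stop frame [ -36.3 -130.2   61.1  150. ] 0.004
wrist 2227 rib in stop frame [ -36.1 -140.3   60.2  132.6] -0.002
```

Call:
drive_tool --rows '[{"offset": [0,0,35],"spin": -0.2,"jaw": 20},{"offset": [0,0,25],"spin": 0,"jaw": 20},{"offset": [0,0,9.5],"spin": 0,"jaw": 20},{"offset": [0,0,0],"spin": 0,"jaw": 20},{"offset": [8,0,0],"spin": 0,"jaw": 20},{"offset": [8,0,0],"spin": 0,"jaw": 20},{"offset": [8,0,0],"spin": 0,"jaw": 20},{"offset": [8,0,0],"spin": 0,"jaw": 20},{"offset": [8,0,0],"spin": 0,"jaw": 20},{"offset": [8,0,0],"spin": 0,"jaw": 20},{"offset": [8,0,0],"spin": 0,"jaw": 20},{"offset": [8,0,0],"spin": 0,"jaw": 20},{"offset": [8,0,0],"spin": 0,"jaw": 20},{"offset": [0,0,0],"spin": 0,"jaw": 20}]'

```text
clock: 8.6
eef_pos: [668.2, -31.1, 103.5]
eef_rot: [-3.141, 0.0, 1.709]
wrist_force: [0.2, -0.5, -0.2]
finger_gap: 19.4
```

```bash
python3 look.py top wrist
```

```text
clock 8.6 tcp [668.2 -31.1 103.5] [-3.141  0.     1.709] in stop frame [ -35.4 -159.7] F [ 0.2 -0.5 -0.2]
top 67 rib in stop frame [-37.6 -43.   60.6  83.7] -0.011
wrist 4435 rib in stop frame [-37.  -96.9  60.5 142.9] -0.001
```

Call:
drive_tool --rows '[{"offset": [-15,0,0],"spin": 0,"jaw": 20},{"offset": [0,0,-40],"spin": 0,"jaw": 20},{"offset": [0,0,-30],"spin": 7.5,"jaw": 94},{"offset": [0,0,0],"spin": 7.5,"jaw": 94},{"offset": [0,0,0],"spin": 7.5,"jaw": 94},{"offset": [0,0,0],"spin": 7.5,"jaw": 94},{"offset": [0,0,0],"spin": 7.5,"jaw": 94},{"offset": [0,0,0],"spin": 7.5,"jaw": 94},{"offset": [0,0,0],"spin": 7.5,"jaw": 94},{"offset": [0,0,0],"spin": 7.5,"jaw": 94},{"offset": [0,0,0],"spin": 7.5,"jaw": 94},{"offset": [0,0,0],"spin": 7.5,"jaw": 94},{"offset": [0,0,0],"spin": 7.5,"jaw": 94},{"offset": [0,0,0],"spin": 7.5,"jaw": 94},{"offset": [-19,-32,0],"spin": 0,"jaw": 94},{"offset": [-19,-32,0],"spin": 0,"jaw": 94},{"offset": [-18,-32,0],"spin": 0,"jaw": 94},{"offset": [0,0,0],"spin": 0,"jaw": 94}]'

```text
clock: 10.5
eef_pos: [600.2, 42.7, 173.7]
eef_rot: [-3.141, 0.001, 0.14]
wrist_force: [1.0, 0.3, -0.1]
finger_gap: 93.9
```

```bash
python3 look.py top wrist scene; ls pics
```

```text
clock 10.5 tcp [600.2  42.7 173.7] [-3.141e+00  1.000e-03  1.400e-01] in stop frame [-92.9 -77.4] F [ 1.   0.3 -0.1]
top 57 rib in stop frame [ -8.2 -84.6  28.6 134.8] -0.206
wrist 2587 rib in stop frame [-37.1 -75.7  60.1 149.3] 0.001
scene 369 rib in stop frame [ -36.2 -114.9   69.6  217.9] 0.008
scene0.png
scene_10.50.png
top0.png
top0c.png
top_10.50.png
top_4.10.png
top_5.20.png
top_7.10.png
top_8.60.png
w1.png
w2.png
wrist_10.50.png
wrist_4.10.png
wrist_5.20.png
wrist_7.10.png
wrist_8.60.png
```

Call:
drive_tool --rows '[{"offset": [0,0,35],"spin": 0.2,"jaw": 94},{"offset": [0,0,25],"spin": 0,"jaw": 94},{"offset": [0,0,10],"spin": 0,"jaw": 94},{"offset": [0,0,0],"spin": 0,"jaw": 94},{"offset": [6,0,0],"spin": 0,"jaw": 94},{"offset": [6,0,0],"spin": 0,"jaw": 94},{"offset": [4,0,0],"spin": 0,"jaw": 94},{"offset": [3,0,0],"spin": 0,"jaw": 94},{"offset": [2,0,0],"spin": 0,"jaw": 94},{"offset": [1,0,0],"spin": 0,"jaw": 94},{"offset": [0,0,0],"spin": 0,"jaw": 94}]'

```text
clock: 11.75
eef_pos: [623.5, 43.6, 103.7]
eef_rot: [-3.142, 0.001, 0.134]
wrist_force: [-3.3, -2.3, 3.1]
finger_gap: 93.9
```

```bash
python3 look.py wrist
```

```text
clock 11.75 tcp [623.5  43.6 103.7] [-3.142e+00  1.000e-03  1.340e-01] in stop frame [-69.7 -79.6] F [-3.3 -2.3  3.1]
wrist 5272 rib in stop frame [-39.8 -75.7  76.6 149.4] 0.0
```

Call:
drive_tool --rows '[{"offset": [0.5,0,0],"spin": 0,"jaw": 94},{"offset": [0,0,0],"spin": 0,"jaw": 94}]'

```text
clock: 12.0
eef_pos: [623.6, 43.7, 103.7]
eef_rot: [-3.142, 0.002, 0.134]
wrist_force: [-7.5, 0.7, 5.9]
finger_gap: 94.2
```

Call:
drive_tool --rows '[{"offset": [0.7,0,0],"spin": 0,"jaw": 94},{"offset": [0,0,0],"spin": 0,"jaw": 94}]'

```text
clock: 12.2
eef_pos: [623.8, 43.7, 103.7]
eef_rot: [-3.141, 0.003, 0.134]
wrist_force: [-14.0, -1.1, 10.0]
finger_gap: 94.0
```

Call:
drive_tool --rows '[{"offset": [-15,0,0],"spin": 0,"jaw": 94},{"offset": [0,0,-40],"spin": 0,"jaw": 94},{"offset": [0,0,-30],"spin": -7.5,"jaw": 20},{"offset": [0,0,0],"spin": -7.5,"jaw": 20},{"offset": [0,0,0],"spin": -7.5,"jaw": 20},{"offset": [0,0,0],"spin": -7.5,"jaw": 20},{"offset": [0,0,0],"spin": -7.5,"jaw": 20},{"offset": [0,0,0],"spin": -7.5,"jaw": 20},{"offset": [0,0,0],"spin": -7.5,"jaw": 20},{"offset": [0,0,0],"spin": -7.5,"jaw": 20},{"offset": [0,0,0],"spin": -7.5,"jaw": 20},{"offset": [0,0,0],"spin": -7.5,"jaw": 20},{"offset": [0,0,0],"spin": -7.5,"jaw": 20},{"offset": [0,0,0],"spin": -7.5,"jaw": 20},{"offset": [-33,18,0],"spin": 0,"jaw": 20},{"offset": [-33,18,0],"spin": 0,"jaw": 20},{"offset": [-32,17,0],"spin": 0,"jaw": 20},{"offset": [0,0,0],"spin": 0,"jaw": 20}]'

```text
clock: 14.0
eef_pos: [676.9, -51.7, 173.3]
eef_rot: [3.14, 0.001, 1.702]
wrist_force: [-0.2, 0.8, 0.6]
finger_gap: 19.8
```

```bash
python3 look.py wrist top
python3 - <<'E'
import cv2,glob
w=sorted(glob.glob("pics/wrist_14*"))[-1]; cv2.imwrite("pics/v5.png",cv2.imread(w))
E
```

```text
clock 14.0 tcp [676.9 -51.7 173.3] [3.140e+00 1.000e-03 1.702e+00] in stop frame [ -29.5 -181.3] F [-0.2  0.8  0.6]
wrist 1894 rib in stop frame [-31.  -86.6  59.  128.4] 0.0
top 72 rib in stop frame [-30.9 -53.2  58.8 104. ] -0.001
```

View pics/v5.png

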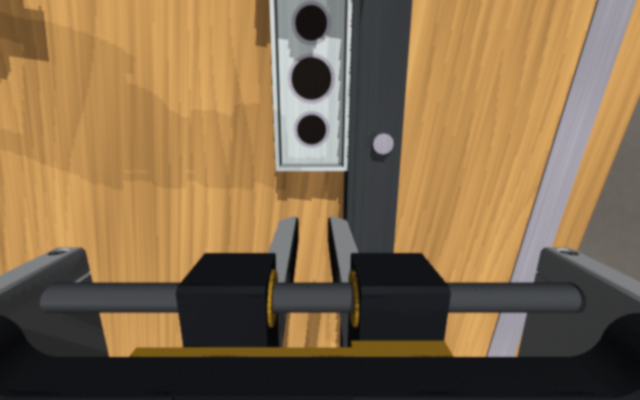

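The wrist view shows the rib's long side against the fence along column 348, with its free end at row 170 and the fingers lined up behind it. Now the end push.

Call:
drive_tool --rows '[{"offset": [0,-1,35],"spin": -0.2,"jaw": 20},{"offset": [0,0,25],"spin": 0,"jaw": 20},{"offset": [0,0,9.5],"spin": 0,"jaw": 20},{"offset": [0,0,0],"spin": 0,"jaw": 20},{"offset": [6,0,0],"spin": 0,"jaw": 20},{"offset": [6,0,0],"spin": 0,"jaw": 20},{"offset": [4,0,0],"spin": 0,"jaw": 20},{"offset": [2,0,0],"spin": 0,"jaw": 20},{"offset": [1,0,0],"spin": 0,"jaw": 20},{"offset": [0,0,0],"spin": 0,"jaw": 20}]'

```text
clock: 15.1
eef_pos: [672.3, -30.3, 105.2]
eef_rot: [3.14, 0.002, 1.708]
wrist_force: [0.3, -6.2, 2.4]
finger_gap: 20.2
```

Call:
drive_tool --rows '[{"offset": [0.7,0,0],"spin": 0,"jaw": 20},{"offset": [0,0,0],"spin": 0,"jaw": 20}]'

```text
clock: 15.3
eef_pos: [672.3, -30.2, 105.1]
eef_rot: [3.14, 0.002, 1.708]
wrist_force: [1.2, -8.4, 3.1]
finger_gap: 19.9
```

Call:
drive_tool --rows '[{"offset": [0.7,0,0],"spin": 0,"jaw": 20},{"offset": [0,0,0],"spin": 0,"jaw": 20}]'

```text
clock: 15.5
eef_pos: [672.3, -30.1, 105.2]
eef_rot: [3.14, 0.003, 1.708]
wrist_force: [1.9, -13.6, 1.6]
finger_gap: 19.8
```

Call:
drive_tool --rows '[{"offset": [-15,0,0],"spin": 0,"jaw": 20},{"offset": [0,0,-40],"spin": 0,"jaw": 20},{"offset": [0,0,-40],"spin": 7.5,"jaw": 94},{"offset": [0,0,-20],"spin": 7.5,"jaw": 94},{"offset": [0,0,0],"spin": 7.5,"jaw": 94},{"offset": [0,0,0],"spin": 7.5,"jaw": 94},{"offset": [0,0,0],"spin": 7.5,"jaw": 94},{"offset": [0,0,0],"spin": 7.5,"jaw": 94},{"offset": [0,0,0],"spin": 7.5,"jaw": 94},{"offset": [0,0,0],"spin": 7.5,"jaw": 94},{"offset": [0,0,0],"spin": 7.5,"jaw": 94},{"offset": [0,0,0],"spin": 7.5,"jaw": 94},{"offset": [0,0,0],"spin": 7.5,"jaw": 94},{"offset": [0,0,0],"spin": 7.5,"jaw": 94},{"offset": [-25,-32,0],"spin": 0,"jaw": 94},{"offset": [-25,-32,0],"spin": 0,"jaw": 94},{"offset": [-25,-32,0],"spin": 0,"jaw": 94},{"offset": [0,0,0],"spin": 0,"jaw": 94}]'

```text
clock: 17.3
eef_pos: [584.1, 44.1, 204.5]
eef_rot: [-3.141, 0.001, 0.14]
wrist_force: [0.2, -0.6, -0.6]
finger_gap: 94.1
```

```bash
python3 look.py wrist top
python3 - <<'E'
import cv2,glob
w=sorted(glob.glob("pics/wrist_17*"))[-1]; cv2.imwrite("pics/v6.png",cv2.resize(cv2.imread(w)[0:260,120:520],None,fx=2,fy=2,interpolation=cv2.INTER_CUBIC))
E
```

```text
clock 17.3 tcp [584.1  44.1 204.5] [-3.141e+00  1.000e-03  1.400e-01] in stop frame [-108.7  -73.9] F [ 0.2 -0.6 -0.6]
wrist 1953 rib in stop frame [-31.  -75.7  59.  149.4] -0.0
top 51 rib in stop frame [ -8.8 -79.9  41.2 151.5] -0.222
```

View pics/v6.png

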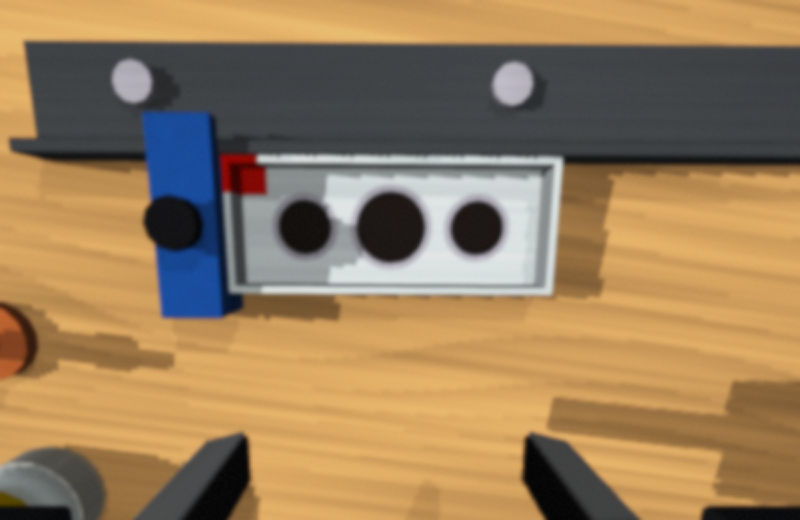

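The rib sits in the corner: its red end is at the blue stop (crop 220,175) and its long side is on the fence (row 158). A last light fence nudge will confirm that it is still flush there.

Call:
drive_tool --rows '[{"offset": [10,4,40],"spin": 0.3,"jaw": 94},{"offset": [4,0,35],"spin": 0,"jaw": 94},{"offset": [0,0,20],"spin": 0,"jaw": 94},{"offset": [0,0,6],"spin": 0,"jaw": 94},{"offset": [0,0,0],"spin": 0,"jaw": 94},{"offset": [8,0,0],"spin": 0,"jaw": 94},{"offset": [7,0,0],"spin": 0,"jaw": 94},{"offset": [5,0,0],"spin": 0,"jaw": 94},{"offset": [2,0,0],"spin": 0,"jaw": 94},{"offset": [1,0,0],"spin": 0,"jaw": 94},{"offset": [0,0,0],"spin": 0,"jaw": 94}]'

```text
clock: 18.5
eef_pos: [623.5, 42.8, 103.2]
eef_rot: [-3.142, 0.0, 0.132]
wrist_force: [-1.2, 0.1, 0.5]
finger_gap: 94.1
```

```bash
python3 look.py
```

```text
clock 18.5 tcp [623.5  42.8 103.2] [-3.142  0.     0.132] in stop frame [-69.8 -80.4] F [-1.2  0.1  0.5]
```

Call:
drive_tool --rows '[{"offset": [0.7,0,0],"spin": 0,"jaw": 94},{"offset": [0,0,0],"spin": 0,"jaw": 94}]'

```text
clock: 18.7
eef_pos: [623.7, 42.8, 103.2]
eef_rot: [-3.141, 0.002, 0.133]
wrist_force: [-7.3, -1.3, 4.7]
finger_gap: 94.2
```

Call:
drive_tool --rows '[{"offset": [0.7,0,0],"spin": 0,"jaw": 94},{"offset": [0,0,0],"spin": 0,"jaw": 94}]'

```text
clock: 18.9
eef_pos: [623.9, 42.8, 103.2]
eef_rot: [-3.141, 0.004, 0.133]
wrist_force: [-12.7, -1.8, 9.4]
finger_gap: 93.9
```

Contact came at the same place and with the same stiffness, so the rib is flush. Now I back off, rise clear and take a last check.

Call:
drive_tool --rows '[{"offset": [-10,0,0],"spin": 0,"jaw": 94},{"offset": [-25,0,0],"spin": 0,"jaw": 94},{"offset": [-10,0,-40],"spin": 0,"jaw": 94},{"offset": [0,0,-45],"spin": 0,"jaw": 94},{"offset": [0,0,-45],"spin": 0,"jaw": 94},{"offset": [0,0,-40],"spin": 0,"jaw": 94},{"offset": [0,0,0],"spin": 0,"jaw": 94},{"offset": [0,0,0],"spin": 0,"jaw": 94}]'

```text
clock: 19.7
eef_pos: [580.4, 37.0, 273.6]
eef_rot: [3.141, -0.002, 0.132]
wrist_force: [-0.3, 0.2, -0.5]
finger_gap: 94.1
```

```bash
python3 look.py wrist
python3 - <<'E'
from h import *
c=cam("scene"); cv2.imwrite("pics/v7.png",c["color"])
a=cv2.imread("pics/scene0.png")
d=np.abs(a.astype(int)-c["color"]).max(2)
for t in("jar","cleco","pliers"): print(t,[(np.round(x["uv"]).tolist(),round(x["p"],2)) for x in finder.find_in("scene",t)][:1])
E
```

```text
clock 19.7 tcp [580.4  37.  273.6] [ 3.141e+00 -2.000e-03  1.320e-01] in stop frame [-113.3  -80.4] F [-0.3  0.2 -0.5]
wrist 1146 rib in stop frame [-31.1 -75.5  58.6 149.1] -0.002
jar [([410.0, 241.0], 0.57)]
cleco [([394.0, 273.0], 0.76)]
pliers [([243.0, 169.0], 0.65)]
```

View pics/v7.png

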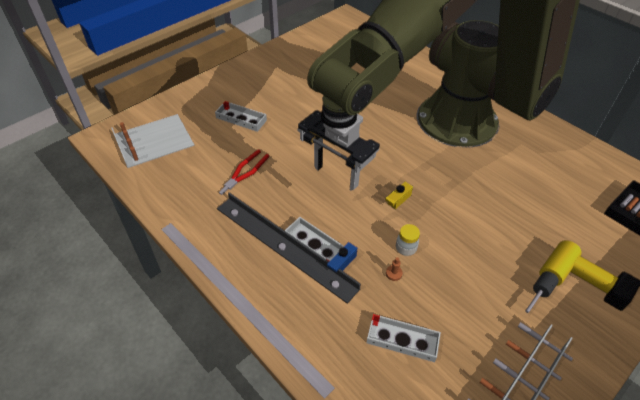

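The rib is home at (315,242), between the fence and the blue stop (343,257). The jar (408,240), cleco (396,270) and pliers (245,170) have not moved, and the arm is clear.

```bash
python3 -c "
from cell import manip
print(manip.sign_off())"
```

```text
the job is handed in; nothing more can be done
None
```

The rib is home in the fixture corner and the job is handed in, at about 20 s of the 64 s allowed. I pushed it only from outside its flanges: towards the fence, along to the blue stop, onto the fence, against the stop, then one last light nudge onto the fence.

- **Fit by force:** The final pushes met firm resistance of about 13–14 N at both the fence and the stop. The last fence nudge stopped at the same place as the one before it.
- **Fit by depth:** The last wrist picture put the rib at about x −31, y −75.5 mm, with a skew of about 0.002 rad; home is −30, −75. The measuring window cuts off the 1–1.5 mm next to the fence and stop, which accounts for most of that offset. Any remaining gap is below what the camera can show.
- **Top camera:** Its last two rib readings with the arm overhead (at 10.5 s and 17.3 s) were wrong because the gripper hid part of the rib, so I did not use them.
- **Bystanders and clearance:** The jar, fastener and pliers look unmoved in the last scene picture. The arm stands clear, with the fingertips about 175 mm above the bench.

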